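# Lock the height adjuster of a checking fixture

### The arm

A 7-joint arm with a two-finger parallel gripper is mounted at the origin on the work surface. World frame = base frame: x ahead of the robot, y to its left, z up, the work surface at z = 0. Lengths are in m, angles in rad, forces in N, time in s.
With the tool pointing down it reaches from about 0.375 to 0.925 m from the base axis. Payload 3.1 kg.
Tool frame: the origin (TCP) lies between the finger pads; the fingertips stand 19 mm ahead of it and the grasp point (between the pads) is the TCP; z points along the fingers, y is the direction in which the jaws open and shut (so a half turn about z gives the same grasp; the last joint's range is limited). The gripper opens to 85 mm and grips with 20 to 120 N. Pads are 22 mm wide; open, the fingers measure 114 mm over their backs; the gripper's body (76 mm by 85 mm) begins 54 mm behind the grasp point. The pads swing forward as they close: fully open they stand 13 mm farther back than shut.
Start: joints at [1.181, 0.383, 0.044, 1.598, -0.018, 1.161, -0.05], TCP at [0.187, -0.623, 0.25] pointing down, gripper open.
Joint ranges: [-2.61, 2.61], [-0.41, 2.15], [-1.48, 1.57], [0, 2.5], [-1.57, 4.71], [0.05, 1.97], [-2.85, 2.85]. Speed limits (rad/s): [2.79, 2.79, 3.14, 3.14, 3.14, 3.14, 3.14].

### API

Orientations are given as a unit quaternion [x, y, z, w].
In Python, from bench import move_ptp, movel, move_j, move_gripper, pause, inverse_kinematics, read_camera, camera_params, MotionError, sign_off, look_for, tip_of, read_time_s, read_qpos, read_joint_vel, read_effort, read_eef_pos, read_tcp_rot, read_ft_force, read_ft_torque, read_finger_gap gives the robot as it stands. Calls block until the motion is done:
- move_ptp(position, orientation): joint-space move of the TCP to a pose.
- movel(position, orientation=None, speed=0.15): straight line of the TCP; orientation=None keeps the orientation; speed is the mean speed in m/s.
- move_j(angles): joint-space move.
- move_gripper(opening, effort=None): finger opening in m; effort is the grip in N (None keeps the last); returns when the fingers have stopped.
- pause(seconds).
- inverse_kinematics(position, orientation): joint angles nearest the present ones, or None.
- read_camera(name): name is "scene" or "top" or "wrist"; returns the picture (384x512x3 uint8, red, green, blue); there is no depth.
- camera_params(name): a dict with "K" (3x3 intrinsics, pixels), "camera_from_world" (4x4, takes a point from world to camera coordinates). Camera axes: x right, y down, z forward; pixel columns grow to the right and rows downward; lengths in m; the calibration is good to about 2 mm. The wrist camera is an equidistant fisheye: a pixel r from the principal point sees the ray r / f radians off the axis. A picture is of the moment at which its call begins: read the wrist's pose just before it. camera_params takes no time and is no camera call; for the wrist camera it gives the pose at the moment of the call.
A pose or a line that the arm cannot do raises MotionError and nothing moves.
- sign_off(): hands the job in, once; it reports no verdict.
Trained networks look in the newest picture that a camera, given by its name, has taken for a name from the list of things; names that differ only in an ending like _2 or _b are one class to them, and where a whole thing is asked for, a point or a joint stands for the part that bears it (a point fixed in the world has none). Each returns a list of dicts, best first, with "confidence" (0 to 1); they miss things now and then, are a little off and sometimes report something else, mostly with a low value. They report only what shows in the picture. A call takes as long as a camera call. They do not tell look-alikes from the thing itself.
- look_for(camera, name): "at" ([column, row] in pixels, amid what is visible of it).
- tip_of(camera, name): "at" ([column, row] in pixels: a listed point, or the origin of a listed thing).
Readings, each from a call of its own:
- read_time_s(): time.
- read_qpos(): joint angles.
- read_joint_vel(): joint speeds.
- read_effort(): joint torques, N m.
- read_eef_pos(): TCP position.
- read_tcp_rot(): TCP orientation.
- read_ft_force(): force on the tool from outside, world axes, zero at the start.
- read_ft_torque(): the same for the moment, N m.
- read_finger_gap(): finger opening in m.
Only numpy, scipy, OpenCV 4.12 (cv2) and the standard library are available. Lean on these libraries where they do the work, as an engineer would, in place of code of your own. Each camera call takes 0.05 s, during which the arm holds its last target. There are 200 camera calls.

### The job

Lock the height adjuster on the checking fixture without losing its setting: lower the blue holding key, without forcing it, with its fork over the brass barrel's two flats and its tail between the two steel pins, until it rests flat on the barrel, and let go of it. Then, while the key keeps the barrel from turning, turn the knurled lock ring clockwise until it bites on its seat in the grey housing and tighten it to about half a newton metre, no more than three quarters. Leave the key in place, the ring tight, and everything else on the bench alone.

Things in the scene. Friction and masses are not known exactly. Their poses are not given: they have to be found in the camera images.
- fixture: the fixed checking fixture: aluminium plate 190 x 104 x 10 mm with a grey round housing (104 mm across, top 26 mm above the table). Origin on the adjuster's vertical axis at table level; +x points from the adjuster to the two pins, z up. All heights below are above the table.
- barrel_seat (a point): on the adjuster's axis at the barrel's flat brass shoulder (44 mm across, 72 mm up), on which the key comes to rest. A tang 36 mm long (along x) and 20 mm wide (y) rises 12 mm from it to 84 mm; its long sides are the two flats. Axes as the fixture's, turning with the barrel.
- barrel (a joint): turn of the barrel from its setting, rad, 0 at the start, positive clockwise seen from above. It turns easily (0.09 N m) and the ring's thread drags it along with 0.14 N m, so it turns with the ring unless the key holds it. More than 0.14 rad either way loses the setting; the key's play is up to about 0.08 rad.
- pin_slot (a point): midway between the two upright steel pins, level with their tips, 92 mm up, 115 mm along the fixture's +x from the adjuster's axis. Pins 8 mm thick with a 16 mm gap between them (across y), rising from a block whose top is 72 mm up, level with the barrel's shoulder, so that the key's tail rests on it.
- ring_grip (a point): grasp point of the knurled steel lock ring: on the adjuster's axis, half-way up its grip band, 53 mm up. Band 64 mm across, 36 to 70 mm up; below it a flange 73 mm across, 29 to 36 mm up. Clockwise from above tightens. Axes as the fixture's (this point does not turn with the ring).
- key_grip (a point): grasp point on the loose blue holding key (150 g): the orange upright tab, 30 mm long (x), 12 mm wide (y), from 10 to 34 mm above the key's underside; this point is 23 mm above the underside. Key +x points from the fork to the tail, z up. The bar below the tab is as wide as the tab.
- key_slot (a point): middle of the key's open fork at its underside, 65 mm along the key's -x from key_grip and 23 mm lower; same axes. Slot 22 mm wide between two prongs 8 mm wide, each from 22 mm before this point to the fork's closed end 22 mm behind it (+x). Fork 38 mm wide in all; key 10 mm thick; the tail is a bar 12 mm wide that ends 130 mm along +x. It lies flat on the table at the start.
- moulding_a: black moulded plastic housing, 85 x 55 x 28 mm open box with a boss at one end; leave alone
- moulding_b: second black moulded plastic housing, 85 x 55 x 28 mm; leave alone
- screwdriver: red-handled screwdriver, 190 mm long, lying; leave alone
- plug_gauge: steel plug gauge with a green band, 100 x 20 mm, lying; leave alone
- gauge_block: bare steel block, 60 x 30 x 30 mm; leave alone
- spray: white bottle with a red cap, 60 mm across, 150 mm tall, standing; leave alone
- screw_cup: yellow open cup, 70 mm across, 45 mm tall; leave alone
- key: the whole key; origin at key_slot, same axes
- seat: the ring's seat in the grey housing, out of sight; origin on the axis, at table level. The ring runs at about 0.14 N m (more if turned fast) and bites on it 0.45 to 0.95 rad from the start: to be felt. Torque then rises 0.08 N m per 0.01 rad; let go, it stays tight. Only the ring bears on it, 30 mm from the axis (10 N = 0.3 N m, plus the friction).
Not all that is in view belongs to the job. Leave any green or turquoise look-alike of the key alone.

How it is judged:
On the way, in this order (a step that is already met when the one before it is completed fails the run):
1. the key rests flat on the barrel's shoulder, fork over the flats and tail between the pins, released by the fingers (x of key_slot in the frame of barrel_seat between -0.009 and 0.009 m and y of key_slot in the frame of barrel_seat between -0.004 and 0.004 m and z of key_slot in the frame of barrel_seat between -0.003 and 0.004 m and x of key_grip in the frame of barrel_seat between 0.045 and 0.085 m and angle between the x axis of key_slot and the x axis of fixture, either way round below 0.12 rad and angle between key_slot's own z axis and vertical below 0.06 rad and contact force between the fingers and key below 0.2 N), for 0.2 s.
2. with the key still seated, the ring bears on its seat with at least 8 N (about 0.38 N m at the ring) (x of key_slot in the frame of barrel_seat between -0.009 and 0.009 m and y of key_slot in the frame of barrel_seat between -0.004 and 0.004 m and z of key_slot in the frame of barrel_seat between -0.003 and 0.004 m and x of key_grip in the frame of barrel_seat between 0.045 and 0.085 m and angle between the x axis of key_slot and the x axis of fixture, either way round below 0.12 rad and angle between key_slot's own z axis and vertical below 0.06 rad and contact force between seat and anything else above 8 N), for 0.25 s.
At the end, for the whole second after the job is handed in: Key still seated: fork within 9 mm along and 4 mm across the tang, flat on the shoulder within 4 mm, within 0.12 rad of the fixture's x, tail to the pins. Ring still tight on its seat (over 0.8 N), barrel within 0.14 rad of its setting, key at rest (x of key_slot in the frame of barrel_seat between -0.009 and 0.009 m and y of key_slot in the frame of barrel_seat between -0.004 and 0.004 m and z of key_slot in the frame of barrel_seat between -0.003 and 0.004 m and x of key_grip in the frame of barrel_seat between 0.045 and 0.085 m and angle between the x axis of key_slot and the x axis of fixture, either way round below 0.12 rad and angle between key_slot's own z axis and vertical below 0.06 rad and value of joint barrel between -0.14 and 0.14 rad and linear speed of key below 0.02 m/s and contact force between seat and anything else above 0.8 N); the robot touches nothing.
It fails at once if the barrel is turned more than 0.14 rad from its setting (value of joint barrel above 0.14 rad or value of joint barrel below -0.14 rad).
It fails at once if the ring is overtightened: it bears on its seat with more than 25 N (about 0.89 N m at the ring) (contact force between seat and anything else above 25 N).
It fails at once if the key is forced onto the fixture with more than 45 N (contact force between key and fixture above 45 N).
It fails at once if a bystander is moved more than 25 mm (distance of any of moulding_a, moulding_b, screwdriver, plug_gauge, gauge_block, spray, screw_cup from where it was at the start of the episode above 0.025 m).
It also fails if it takes over 64 s, if anything falls off the work surface, if the arm or the gripper's body presses on something with over 40 N, if the wrist force passes 120 N, or if a joint passes its speed limit or range.

## Working session

There is one attempt and no reset: what is moved stays moved. The work goes in short steps, each a Python script; the robot and the scene stay as the last script left them, time stands still between calls to the robot, and variables do not carry over. Pictures are saved under pics/ and viewed, about 8 in all and at most 12, crops included, and the job is handed in when it is done.

```bash
mkdir -p pics; ls
cat > h.py <<'E'
import numpy as np, cv2
from bench import *
def save(cam,name):
    im=read_camera(cam); cv2.imwrite(f'pics/{name}.png',im[:,:,::-1]); return im
def ray(cam,uv,P=None):
    P=P or camera_params(cam); K=np.array(P['K']); T=np.array(P['camera_from_world'])
    x=(uv[0]-K[0,2])/K[0,0]; y=(uv[1]-K[1,2])/K[1,1]
    if cam=='wrist':
        r=np.hypot(x,y); s=np.sin(r)/r if r>1e-9 else 1; d=np.array([x*s,y*s,np.cos(r)])
    else: d=np.array([x,y,1.])
    R=T[:3,:3]; return -R.T@T[:3,3], R.T@d
def at_z(cam,uv,z,P=None):
    c,d=ray(cam,uv,P); return c+d*(z-c[2])/d[2]
def proj(cam,p,P=None):
    P=P or camera_params(cam); K=np.array(P['K']); T=np.array(P['camera_from_world'])
    q=T[:3,:3]@np.asarray(p)+T[:3,3]
    if cam=='wrist':
        rr=np.hypot(q[0],q[1]); th=np.arctan2(rr,q[2]); v=q[:2]/max(rr,1e-9)*th
    else: v=q[:2]/q[2]
    return np.array([K[0,0]*v[0]+K[0,2],K[1,1]*v[1]+K[1,2]])
E
python3 - <<'E'
from h import *
a=save('scene','s0');b=save('top','t0')
cv2.imwrite('pics/both.png',cv2.resize(np.hstack([a,b])[:,:,::-1],(1024,384))[:, :])
Z=dict(barrel_seat=.072,pin_slot=.092,ring_grip=.053,key_grip=.023,key_slot=0)
for c in('scene','top'):
    print(c,np.round(np.array(camera_params(c)['camera_from_world']),2).tolist(),camera_params(c)['K'][0])
    for n in Z:
        for r in tip_of(c,n)[:4]: print(n,np.round(r['at'],1),round(r['confidence'],2),np.round(at_z(c,r['at'],Z[n]),3))
    for n in('key','spray','screw_cup'):
        for r in look_for(c,n)[:4]: print('look',n,np.round(r['at'],1),round(r['confidence'],2),np.round(at_z(c,r['at'],.01),3))
print(read_time_s(),read_tcp_rot(),read_eef_pos())
E
```

```text
pics
scene [[0.09, 1.0, 0.01, -0.04], [0.85, -0.07, -0.52, -0.41], [-0.52, 0.06, -0.85, 1.34], [0.0, 0.0, 0.0, 1.0]] [363.72852842   0.         257.78924403]
barrel_seat [110.5 188.6] 0.67 [ 0.491 -0.408  0.072]
barrel_seat [306.9 180.6] 0.66 [0.511 0.132 0.072]
barrel_seat [299.2 193.2] 0.32 [0.55  0.104 0.072]
pin_slot [339.5 161. ] 0.94 [0.466 0.23  0.092]
ring_grip [300.9 182.3] 0.83 [0.503 0.118 0.053]
key_grip [174.8 187.2] 0.89 [ 0.47  -0.244  0.023]
key_grip [224.9 217.5] 0.61 [ 0.581 -0.103  0.023]
key_grip [162.  156.1] 0.48 [ 0.354 -0.286  0.023]
key_slot [206.  233.5] 0.97 [ 0.615 -0.158  0.   ]
key_slot [151.8 199.8] 0.9 [ 0.493 -0.314  0.   ]
key_slot [158.4 147.4] 0.62 [ 0.301 -0.304  0.   ]
look key [218.1 224. ] 0.97 [ 0.593 -0.123  0.01 ]
look key [165.1 196.2] 0.71 [ 0.49  -0.273  0.01 ]
look key [195.  287.4] 0.55 [ 0.766 -0.187  0.01 ]
look spray [417.9 213.2] 0.89 [0.608 0.444 0.01 ]
look screw_cup [126.8 260.9] 0.94 [ 0.68  -0.365  0.01 ]
top [[-0.01, -1.0, -0.01, -0.01], [-0.99, 0.01, -0.13, 0.54], [0.13, 0.01, -0.99, 1.1], [0.0, 0.0, 0.0, 1.0]] [376.18232188   0.         248.52822836]
barrel_seat [201. 205.] 0.88 [0.503 0.118 0.072]
pin_slot [165.5 215.9] 0.97 [0.471 0.217 0.092]
ring_grip [200.5 199.9] 0.65 [0.52  0.122 0.053]
key_grip [321.8 212.4] 0.8 [ 0.48  -0.241  0.023]
key_grip [275.3 179.2] 0.77 [ 0.584 -0.103  0.023]
key_grip [339.7 260. ] 0.64 [ 0.338 -0.289  0.023]
key_slot [342.2 210.5] 0.85 [ 0.487 -0.308  0.   ]
key_slot [291.5 171.6] 0.73 [ 0.612 -0.156  0.   ]
key_slot [341.9 280.8] 0.7 [ 0.275 -0.298  0.   ]
look key [280.  174.9] 0.83 [ 0.6   -0.119  0.01 ]
look key [333.5 214.2] 0.75 [ 0.475 -0.279  0.01 ]
look key [341.3 269.5] 0.61 [ 0.309 -0.295  0.01 ]
look spray [104.7 163.4] 0.97 [0.645 0.43  0.01 ]
look screw_cup [357.  145.6] 0.62 [ 0.689 -0.362  0.01 ]
0.9 [ 9.89372938e-01  1.45400100e-01  5.02747613e-06 -1.10592469e-05] [ 0.18698453 -0.62252749  0.2502741 ]
```

View pics/t0.png

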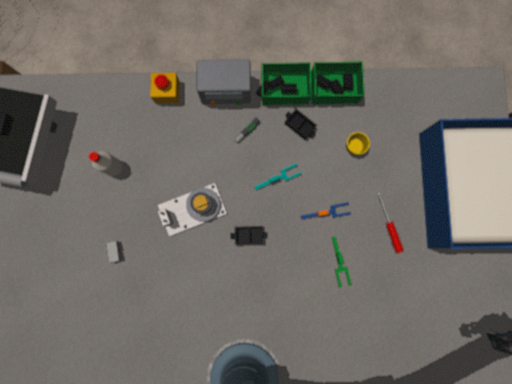

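View pics/s0.png

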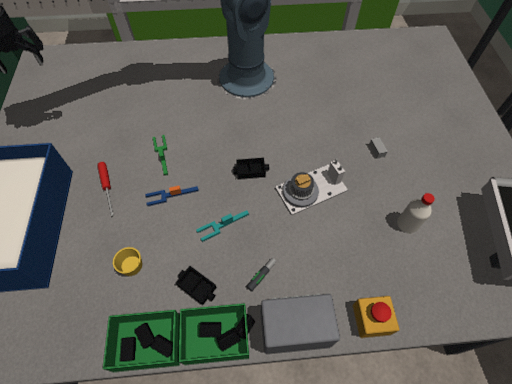

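The blue key with the orange tab is at top (322,212) and scene (175,190). Its look-alikes are turquoise at top (278,177) and green at top (341,262). The blue one matches the description, so I'll take a close look above it.

```bash
cat >> h.py <<'E'
from scipy.spatial.transform import Rotation as Ro
def down(yaw):  # tool z down, tool x at heading yaw
    c,s=np.cos(yaw),np.sin(yaw)
    return Ro.from_matrix(np.array([[c,s,0],[s,-c,0],[0,0,-1]])).as_quat()
def tips(cam,zs):
    P=camera_params(cam); im=read_camera(cam); out={}
    for n,z in zs.items():
        for r in tip_of(cam,n)[:3]:
            p=at_z(cam,r['at'],z,P); print(n,np.round(r['at'],1),round(r['confidence'],2),np.round(p,4))
            out.setdefault(n,p)
    return im,P,out
E
python3 - <<'E'
from h import *
yaw=np.arctan2(.067,-.012)
for y in (yaw,yaw+np.pi):
    for p in ([.476,-.243,.2],[.503,.118,.2]): print(y,inverse_kinematics(p,down(y)))
q=[(y,inverse_kinematics([.476,-.243,.2],down(y))) for y in (yaw,yaw+np.pi)]
y,_=min([a for a in q if a[1] is not None],key=lambda a:abs(a[1][6]))
move_ptp([.476,-.243,.2],down(y)); print(y,read_time_s(),read_qpos(),read_eef_pos())
im,P,o=tips('wrist',dict(key_grip=.023,key_slot=0.))
cv2.imwrite('pics/w1.png',im[:,:,::-1])
E
```

```text
1.7480217117446162 [ 0.80124196  0.25505127 -0.45890144  1.90533379  0.13230837  1.01058672
  0.46189494]
1.7480217117446162 [ 0.56768039  0.3469666  -1.00919434  1.92752977  0.33833949  1.04939763
 -0.40973927]
4.88961436533441 [ 0.44338769  0.22254752 -0.05453024  1.92226284  0.01432278  0.99714905
 -2.58194092]
4.88961436533441 [-1.40725477  0.55608353  1.39493885  2.00509444 -0.61765135  1.11391318
 -2.70337888]
1.7480217117446162 2.65 [ 0.80266338  0.25532647 -0.45612294  1.90456337  0.13281487  1.01061136
  0.46180858] [ 0.47532324 -0.24533711  0.20005314]
key_grip [383.8  59.2] 0.98 [ 0.5855 -0.1002  0.023 ]
key_grip [261.6 173.3] 0.84 [ 0.4811 -0.2463  0.023 ]
key_grip [137.1 191.8] 0.78 [ 0.3463 -0.2907  0.023 ]
key_slot [258.8 220.5] 0.96 [ 0.4897 -0.3105  0.    ]
key_slot [384.7 116.5] 0.82 [ 0.6102 -0.1599  0.    ]
key_slot [ 98.4 185.6] 0.59 [ 0.2825 -0.3016  0.    ]
```

View pics/w1.png

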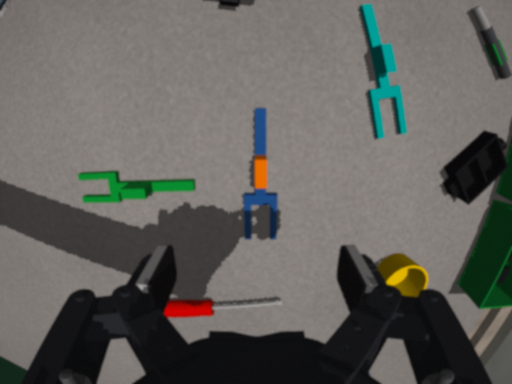

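The blue key with the orange tab is at (261,173), with its fork at (260,218). Green is at (130,187) and turquoise at (383,70). Next I fit the key's axis by colour and grasp it.

```bash
cat >> h.py <<'E'
def pts(cam,mask,z,P):
    v,u=np.nonzero(mask); return np.array([at_z(cam,(a,b),z,P) for a,b in zip(u,v)])[:,:2]
def masks(im):
    h=cv2.cvtColor(im,cv2.COLOR_RGB2HSV).astype(int); H,S,V=h[...,0],h[...,1],h[...,2]
    return (H>105)&(H<125)&(S>130)&(V>40), (H>5)&(H<19)&(S>170)&(V>90)
def axis(p,hint):
    m=p.mean(0); w=np.linalg.svd(p-m,full_matrices=False)[2][0]; w=w*np.sign(w@hint); return m,w,np.arctan2(w[1],w[0])
E
python3 - <<'E'
from h import *
P=camera_params('wrist'); im=read_camera('wrist'); b,o=masks(im)
b[:90]=0;b[250:]=0;b[:,:230]=0;b[:,295:]=0;o[:140]=0;o[210:]=0
print(b.sum(),o.sum())
m,w,yaw=axis(pts('wrist',b|o,.012,P),np.array([-.2,1])); print('key',m,yaw)
op=pts('wrist',o,.03,P); print('tab',op.mean(0),np.ptp(op,0))
bp=pts('wrist',b,.01,P)@w; print('blue extent',np.ptp(bp))
# grip point: from extents along w: fork tips at -22-65 from grip, tail end +65
tail=bp.max(); print('grip from ends', (bp.min()+87*.001),(bp.max()-.065), 'tab',op.mean(0)@w)
s=op.mean(0)@w; g=m+w*(s-m@w); print('g',g)
np.save('key.npy',[*g,yaw])
move_ptp([*g,.09],down(yaw)); print(read_eef_pos(),read_tcp_rot())
P=camera_params('wrist'); im=read_camera('wrist'); cv2.imwrite('pics/w2.png',im[:,:,::-1])
print('proj grip',proj('wrist',[*g,.034],P))
r=tip_of('wrist','key_grip')
for a in r[:2]: print(a['at'],a['confidence'],at_z('wrist',a['at'],.023,P))
E
```

```text
1184 374
key [ 0.48129646 -0.25585118] 1.7548944860915607
tab [ 0.4786673  -0.24331461] [0.01597638 0.03385934]
blue extent 0.1487332375675735
grip from ends -0.3258882363129698 -0.32915499874539633 tab -0.3268278539801716
g [ 0.47895219 -0.24326156]
[ 0.4791004  -0.24335764  0.0900533 ] [ 6.39189621e-01  7.69049118e-01  1.00285316e-04 -2.70354734e-04]
proj grip [256.11784084 219.53657729]
[442.4, 49.6] 0.8 [ 0.58767967 -0.09805314  0.023     ]
[254.8, 219.0] 0.7 [ 0.47886501 -0.24792063  0.023     ]
```

View pics/w2.png

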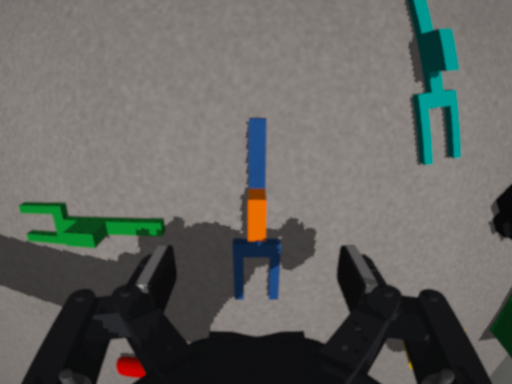

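The close view confirms the key's tab at (257,214), lined up with the jaws. I'll grasp it, lift it, and look at the fixture with the key in hand.

Run:
```python
from h import *
k=np.load('key.npy')
move_gripper(.045); movel([k[0],k[1],.026],down(k[2]),speed=.1)
print(read_eef_pos(),read_ft_force())
move_gripper(0,50); print('gap',read_finger_gap(),read_ft_force(),read_time_s())
movel([k[0],k[1],.2],speed=.2)
ax=np.array([.503,.118]); pin=np.array([.471,.217]); fy=np.arctan2(*(pin-ax)[::-1]); f=np.array([np.cos(fy),np.sin(fy)]); l=np.array([f[1],-f[0]])
p=ax+f*.01+l*.09
q=inverse_kinematics([*p,.2],down(fy)); print(fy,p,q)
move_ptp([*p,.2],down(fy)); print(read_time_s(),read_finger_gap(),read_eef_pos(),read_ft_force(),read_ft_torque())
im,P,o=tips('wrist',dict(barrel_seat=.072,pin_slot=.092,ring_grip=.053,fixture=0))
cv2.imwrite('pics/w3.png',im[:,:,::-1])
```

```text
[ 0.47941353 -0.24332372  0.02622046] [-0.17977791 -0.6819119  -0.11310834]
gap 0.011149817604118921 [0.24594557 0.15741657 3.196859  ] 5.125
1.8834285928743437 [0.58556181 0.15519607] [ 0.24608218  0.44664926 -0.71849112  1.72623729  0.32613349  1.09181359
 -0.26367942]
7.6667 0.011154182426227297 [0.58604658 0.15247445 0.19945404] [-0.51911096 -0.74013811 -1.76935003] [ 0.02900875 -0.03143049  0.02466095]
barrel_seat [170.5 193.1] 0.61 [0.5126 0.122  0.072 ]
pin_slot [146.6  67.7] 0.58 [0.471  0.2265 0.092 ]
pin_slot [168.8 194.5] 0.46 [0.5153 0.129  0.092 ]
ring_grip [174.9 191.9] 0.83 [0.513  0.1165 0.053 ]
fixture [186.3 175.5] 0.93 [0.5122 0.1179 0.    ]
fixture [169.6 194.2] 0.3 [0.4979 0.0892 0.    ]
```

View pics/w3.png

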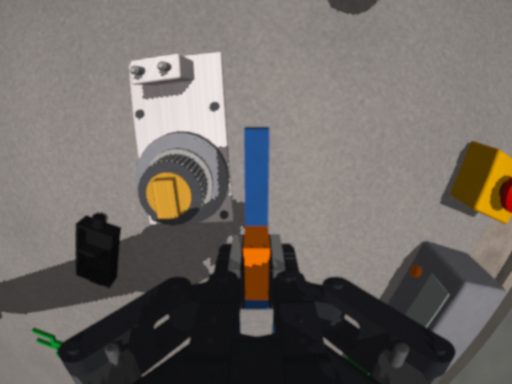

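The fixture is in view, with the brass tang at about (169,197) and the pins at (137,72) and (163,67). A second view from the other side should cancel the calibration bias.

Run:
```python
from h import *
import pickle
P1=camera_params('wrist'); im1=read_camera('wrist')
ax=np.array([.511,.121]); pin=np.array([.471,.2265]); fy=np.arctan2(*(pin-ax)[::-1]); f=np.array([np.cos(fy),np.sin(fy)]); l=np.array([f[1],-f[0]])
p=ax-f*.0-l*.075
move_ptp([*p,.19],down(fy)); pause(.3); print(fy,read_time_s(),read_eef_pos())
im2,P2,o=tips('wrist',dict(barrel_seat=.072,pin_slot=.092,ring_grip=.053,fixture=0))
T=read_camera('top');pickle.dump((P1,im1,P2,im2,T),open('v.pkl','wb'))
c1=cv2.resize(im1[45:245,110:260],(400,533),interpolation=cv2.INTER_CUBIC)
u=int(proj('wrist',[*ax,.08],P2)[0]); print('crop col0',u-60)
c2=cv2.resize(im2[45:245,u-60:u+90],(400,533),interpolation=cv2.INTER_CUBIC)
cv2.imwrite('pics/c12.png',np.hstack([c1,c2])[:,:,::-1])
```

```text
1.9331976865064404 8.9417 [0.44188015 0.0951526  0.1903683 ]
barrel_seat [340.7 191.6] 0.78 [0.5124 0.12   0.072 ]
pin_slot [355.   57.1] 0.97 [0.4717 0.2265 0.092 ]
ring_grip [332.  186.5] 0.72 [0.5098 0.1175 0.053 ]
fixture [321.9 171.6] 0.97 [0.5112 0.1182 0.    ]
crop col0 282
```

View pics/c12.png

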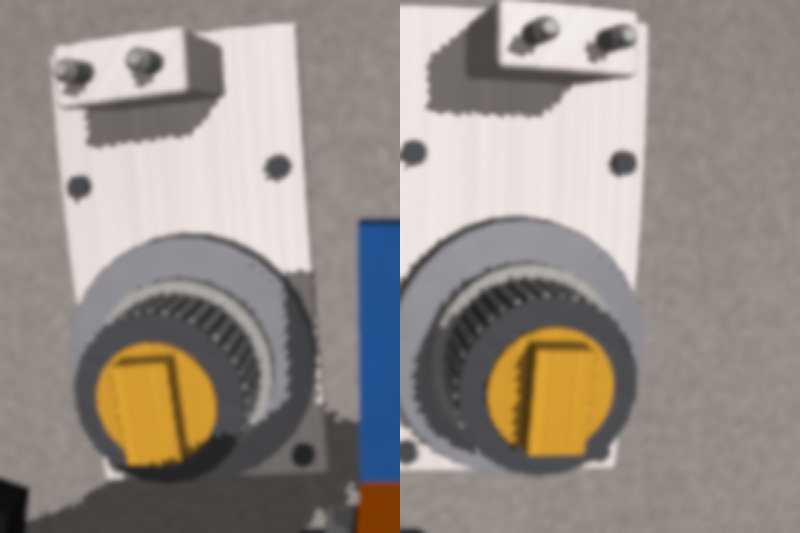

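Run:
```python
from h import *
import pickle
P1,im1,P2,im2,T=pickle.load(open('v.pkl','rb')); s=400/150
def w(i,x,y,z):
    P,c0,x0=((P1,110,0),(P2,282,400))[i]
    return at_z('wrist',((x-x0)/s+c0-.3,y/s+45-.3),z,P)[:2]
for i,D in enumerate([dict(pins=[(62,68),(138,58)],tang=[(115,360),(168,357),(180,460),(125,463)],disc=[(95,400),(217,400)]),
                      dict(pins=[(540,28),(623,35)],tang=[(537,348),(592,348),(585,455),(527,455)],disc=[(487,390),(615,390)])]):
    p=[w(i,*a,.092) for a in D['pins']]; t=np.array([w(i,*a,.084) for a in D['tang']]); d=[w(i,*a,.072) for a in D['disc']]
    tc=t.mean(0); pc=np.mean(p,0); v=pc-tc; e=(t[0]+t[1]-t[2]-t[3])/2
    print('pins',np.round(p,4).tolist(),np.linalg.norm(p[1]-p[0]),'mid',pc,'tang',tc,np.linalg.norm(e),np.linalg.norm(t[1]-t[0]),np.arctan2(e[1],e[0]),'yaw',np.arctan2(v[1],v[0]),'len',np.linalg.norm(v),'disc',np.mean(d,0),np.linalg.norm(d[1]-d[0]))
    h=cv2.cvtColor((im1,im2)[i],cv2.COLOR_RGB2HSV); m=(h[...,0]>15)&(h[...,0]<28)&(h[...,1]>150)&(h[...,2]>60)
    P=(P1,P2)[i]; n,lab,st,ce=cv2.connectedComponentsWithStats(m.astype('uint8'))
    j=min(range(1,n),key=lambda j:np.hypot(*(ce[j]-proj('wrist',[.511,.121,.075],P))) if st[j,4]>100 else 1e9)
    q=pts('wrist',lab==j,.072,P); c,r=cv2.minEnclosingCircle(q.astype('float32')); print('brass',st[j],c,r,q.mean(0))
# key in hand: tail/tab in view 2, relative to tool
b,o=masks(im2); P=P2; z=.19-.026
b[:90]=0;b[:,:225]=0;b[:,290:]=0
m,a,yaw=axis(pts('wrist',b,z+.01,P),np.array([-.35,.93])); print('key yaw',yaw,'pt',m,'tcp',read_eef_pos(), 'R',Ro.from_quat(read_tcp_rot()).as_matrix()[:,0],b.sum(),camera_params('wrist')['camera_from_world'][0])
e=read_eef_pos()[:2]; print('lateral offset key line vs tcp',(m-e)@np.array([-a[1],a[0]]),'tail end ahead',((pts('wrist',b,z+.01,P)-e)@a).max())
```

```text
pins [[0.4594, 0.2232], [0.4828, 0.2314]] 0.02475517476958391 mid [0.47112142 0.22729693] tang [0.51069186 0.12119875] 0.036652937656478285 0.0185818098557712 1.8786775923452936 yaw 1.927777814657734 len 0.1132371109076576 disc [0.5101742  0.12070196] 0.04505385456525782
brass [ 146  174   45   46 1617] (0.5106571316719055, 0.11703886091709137) 0.024513741955161095 [0.51088924 0.11919732]
pins [[0.4563, 0.2207], [0.4795, 0.2298]] 0.024975483598087985 mid [0.46790343 0.22522925] tang [0.51015267 0.11956002] 0.03612168093408167 0.01808390176646847 1.9522723258424504 yaw 1.9511521507156417 len 0.11380239688418357 disc [0.51050428 0.11989819] 0.044749502767524325
brass [ 314  168   48   48 1793] (0.5120166540145874, 0.11816246807575226) 0.024111229926347733 [0.51011783 0.11904593]
key yaw 1.943524337131836 pt [0.42941771 0.12755137] tcp [0.44092052 0.09456025 0.18992711] R [-3.54715266e-01  9.34974323e-01  3.10413577e-04] 2389 [ 9.35293002e-01  3.53874219e-01 -1.91291418e-04 -4.45641568e-01]
lateral offset key line vs tcp -0.0013009673617453879 tail end ahead 0.06521811131086759
```

Both views agree: tang near (0.5104, 0.1203), yaw about 1.937. The key line reads −1.3 mm sideways against the TCP, so I'll apply that as a camera bias. Next I hover just above the pin tips and check the tail against the pins.

Run:
```python
from h import *
yaw=1.937; f=np.array([np.cos(yaw),np.sin(yaw)]); n=np.array([-f[1],f[0]])
ax=np.array([.5104,.1203])+n*.0012
t=ax+f*.066; np.save('fix.npy',[*ax,yaw])
move_ptp([*t,.19],down(yaw)); movel([*t,.126],down(yaw),speed=.08); pause(.3)
e=read_eef_pos(); x=Ro.from_quat(read_tcp_rot()).as_matrix()[:,0]
print(t,e,np.arctan2(x[1],x[0]),read_time_s(),read_ft_force(),read_ft_torque(),read_finger_gap())
P=camera_params('wrist'); im=read_camera('wrist')
for d in (.0,): print('pins pred',[proj('wrist',[*(ax+f*.115+s*n*.012),.092],P).round(1) for s in(-1,1)],'tail pred',[proj('wrist',[*(ax+f*.131+s*n*.006),.11],P).round(1) for s in(-1,1)])
cv2.imwrite('pics/w4.png',cv2.resize(im[60:260,156:356],(600,600),interpolation=cv2.INTER_CUBIC)[:,:,::-1])
```

```text
[0.48564672 0.18149408] [0.48595074 0.18156994 0.12641536] 1.9369270047502583 10.9667 [-0.31571197 -0.39935363 -2.16644123] [ 0.01919542 -0.00580203  0.00171019] 0.010978535452919424
pins pred [array([278. , 153.3]), array([233.7, 153.3])] tail pred [array([268.5, 127.8]), array([243. , 127.8])]
```

View pics/w4.png

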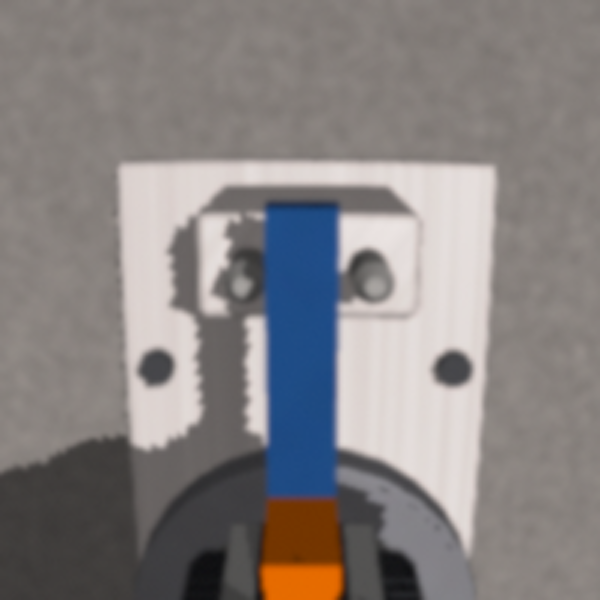

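The pin tips are at crop (240,283) and (376,285), so their middle is 308, while the tail is centred on 302. The plate's centreline tilts from 303.5 at the bottom to 308.5 at the top. The fork is therefore centred and the yaw is about 0.0125 rad too large. I'll correct that and lower in guarded steps.

Run:
```python
from h import *
a=np.load('fix.npy'); ax=a[:2]; yaw=1.925; np.save('fix.npy',[*ax,yaw])
f=np.array([np.cos(yaw),np.sin(yaw)]); t=ax+f*.066
movel([*t,.124],down(yaw),speed=.05); pause(.2)
F0=np.array(read_ft_force()); z=.124
while z>.0965:
    z-=.001 if z<.120 else .002
    movel([*t,z],down(yaw),speed=.03)
    F=np.array(read_ft_force())-F0
    if z<.113: print(round(z,4),np.round(F,1),np.round(read_ft_torque(),2),round(read_eef_pos()[2],4))
    if abs(F[2])>6 or np.hypot(*F[:2])>8: break
print(read_time_s(),read_finger_gap())
```

```text
0.113 [ 0.8 -1.1  0.2] [0.06 0.   0.02] 0.1129
0.112 [ 1.1 -0.7 -0.3] [-0.03 -0.   -0.06] 0.1119
0.111 [ 0.5 -0.8 -0.2] [0.01 0.05 0.04] 0.111
0.11 [ 0.9 -0.6 -1.2] [ 0.08 -0.14  0.04] 0.1101
0.109 [ 3.2  0.7 -0.7] [ 0.15 -0.19  0.09] 0.109
0.108 [ 1.8 -0.4 -0.5] [ 0.1  -0.35  0.1 ] 0.108
0.107 [ 3.  -0.2  1. ] [ 0.12 -0.35  0.15] 0.107
0.106 [2.2 0.1 0.2] [ 0.14 -0.38  0.12] 0.106
0.105 [ 3.  -0.4  0.1] [ 0.12 -0.38  0.19] 0.105
0.104 [ 3.  -0.1  0.7] [ 0.08 -0.42  0.18] 0.104
0.103 [ 3.1 -0.2 -0.1] [ 0.16 -0.49  0.17] 0.103
0.102 [ 2.9 -0.   0.2] [ 0.14 -0.45  0.24] 0.102
0.101 [ 1.6 -0.1  0.5] [ 0.15 -0.55  0.19] 0.101
0.1 [2.4 0.2 0.9] [ 0.13 -0.53  0.16] 0.1
0.099 [3.  0.3 0.4] [ 0.14 -0.56  0.23] 0.099
0.098 [ 1.3 -0.9  6.9] [-0.12 -0.06  0.18] 0.0989
17.2167 0.01119962066825041
```

The key dropped over the tang and made contact at TCP z ≈ 0.0985, the expected seat height, with only light rubbing. I'll release it, rise and check.

Run:
```python
from h import *
ax=np.load('fix.npy'); yaw=ax[2]; ax=ax[:2]; f=np.array([np.cos(yaw),np.sin(yaw)]); t=ax+f*.066
move_gripper(.04); pause(.3); print(read_ft_force(),read_time_s())
movel([*t,.16],speed=.12); move_gripper(.085)
# retreat to a spot where the whole key is visible
p=ax-f*.03
# ring start orientation candidates: jaws axis heading = fixture yaw+theta; tool y heading = toolyaw-90deg
for th in np.radians([140,130,90,38]):
  for k in (0,np.pi):
    q=inverse_kinematics([*ax,.13],down(yaw+th+np.pi/2+k)); print(np.degrees(th),k>0,None if q is None else np.round(q,2))
movel([*p,.19],down(yaw),speed=.2); pause(.2)
im,P,o=tips('wrist',dict(key_slot=.072,key_grip=.095,pin_slot=.092)); print(read_time_s())
c,d=[np.array(x) for x in proj('wrist',[*(ax+f*.04),.08],P)],0
u,v=map(int,c); print(u,v)
v=max(v,100);cv2.imwrite('pics/w5.png',cv2.resize(im[v-100:v+100,u-100:u+100],(600,600),interpolation=cv2.INTER_CUBIC)[:,:,::-1])
```

```text
[ 4.60903163e-01 -7.75323906e-01  5.71542239e-04] 17.9083
140.0 False [ 0.02  0.32 -0.38  1.99  0.15  0.86 -2.35]
140.0 True [ 0.49  0.47 -0.94  1.97  0.47  0.94  0.54]
130.0 False [-0.    0.32 -0.35  1.99  0.14  0.86 -2.52]
130.0 True [ 0.46  0.45 -0.91  1.97  0.44  0.93  0.38]
90.0 False [-1.24  0.57  1.16  2.04 -0.64  0.96 -2.53]
90.0 True [ 0.36  0.41 -0.78  1.97  0.36  0.91 -0.25]
38.0 False [ 0.67  0.63 -1.21  1.96  0.69  1.05  1.74]
38.0 True [ 0.22  0.36 -0.61  1.98  0.26  0.88 -1.08]
key_slot [256.1 159.4] 0.72 [0.5089 0.1187 0.072 ]
key_slot [253.2 345.8] 0.62 [ 0.5825 -0.0884  0.072 ]
key_slot [ 56.4 328.9] 0.43 [ 0.3268 -0.1985  0.072 ]
key_grip [260.   79.7] 0.84 [0.489  0.1802 0.095 ]
key_grip [254.7 325.2] 0.61 [ 0.564 -0.033  0.095]
pin_slot [261.1  13. ] 0.85 [0.4719 0.2285 0.092 ]
20.1417
257 110
```

View pics/w5.png

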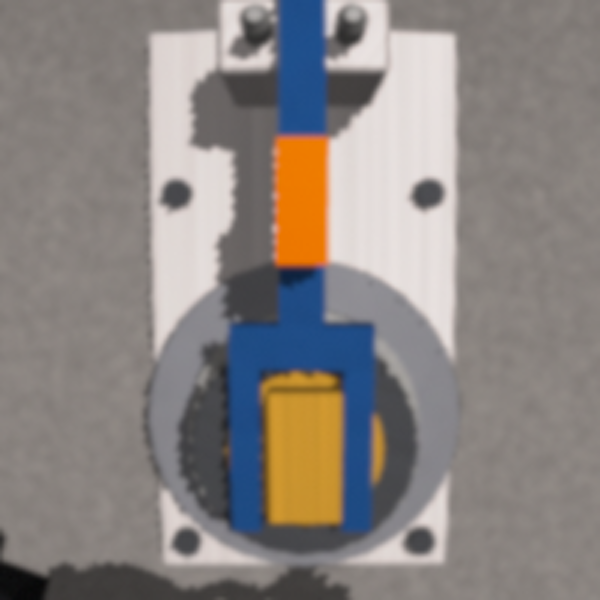

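The key is seated: the tang sits inside the fork (crop 266–344, 390–525) and the tail is between the pins (255,22) and (350,22). Next I grasp the ring with the jaws at about 122° in the fixture frame, to stay clear of the fork and tab.

Run:
```python
from h import *
ax=np.load('fix.npy'); yaw=ax[2]; ax=ax[:2]
o=down(yaw+np.radians(122)-np.pi/2)   # tool x heading; jaws perpendicular
for oo in (down(yaw+np.radians(122)+np.pi/2),o):
    print(inverse_kinematics([*ax,.15],oo))
o=down(yaw+np.radians(122)+np.pi/2)
move_ptp([*ax,.15],o); print(read_qpos(),read_time_s()); 
pause(.2);F0=np.array(read_ft_force());print(F0,read_ft_torque())
for z in (.12,.09,.07,.058):
    movel([*ax,z],o,speed=.08); F=np.array(read_ft_force())-F0; print(z,np.round(F,1),read_eef_pos())
    if np.abs(F).max()>6: break
else:
    move_gripper(0,30); pause(.2)
    print('gap',read_finger_gap(),np.array(read_ft_force())-F0,read_ft_torque(),read_eef_pos(),read_time_s())
    y=Ro.from_quat(read_tcp_rot()).as_matrix()[:,1]; print('jaw dir',y,'force along',(np.array(read_ft_force())-F0)@y)
```

```text
[ 0.02709487  0.29173947 -0.38121147  1.97308713  0.13689952  0.90123534
 -2.65361612]
[ 0.45697282  0.40751686 -0.89349905  1.95493512  0.38686033  0.95899161
  0.28839634]
[ 0.02730542  0.29174434 -0.38136395  1.97295707  0.13692255  0.90122481
 -2.6533355 ] 22.3083
[ 0.40770562  0.69493663 -0.46808514] [-0.00559381  0.01583845 -0.03712459]
0.12 [-0.1  0.1  1.1] [0.50869165 0.11978649 0.11912933]
0.09 [-0.5 -1.2  0.8] [0.50879273 0.11978531 0.08931945]
0.07 [-0.4 -0.8  0.6] [0.50852767 0.11967953 0.06914828]
0.058 [-0.8  0.2  1.7] [0.50863259 0.1196919  0.0572763 ]
gap 0.06307239361208657 [0.21318979 1.10321519 3.37530276] [ 0.28376612 -0.00096977 -0.03306957] [0.50992546 0.12046078 0.05856132] 24.7917
jaw dir [-0.61145201 -0.79127999 -0.00155283] force along -1.0085487063595526
```

I used the wrong wrist branch: q7 is at −2.65, with no room to turn clockwise. The fingers centred well, so I'll take the measured centre and regrasp with the jaws half a turn round.

Run:
```python
from h import *
a=np.load('fix.npy'); yaw=a[2]; ax=np.array(read_eef_pos()[:2]); np.save('ax.npy',ax)
o1=read_tcp_rot(); move_gripper(.085); movel([*ax,.15],o1,speed=.15)
o=down(yaw+np.radians(122)-np.pi/2)
move_ptp([*ax,.15],o); pause(.2); print(read_qpos(),read_time_s())
F0=np.array(read_ft_force()); T0=np.array(read_ft_torque()); np.save('F0.npy',[F0,T0])
for z in (.11,.08,.058):
    movel([*ax,z],o,speed=.1); F=np.array(read_ft_force())-F0; print(z,np.round(F,1),read_eef_pos())
    if np.abs(F).max()>6: break
else:
    move_gripper(0,30); pause(.2); move_gripper(0,60); pause(.2)
    print('gap',read_finger_gap(),np.array(read_ft_force())-F0,np.array(read_ft_torque())-T0,read_eef_pos(),read_time_s(),read_effort()[6],read_qpos())
```

```text
[ 0.47382115  0.41827497 -0.91723733  1.95251459  0.40334092  0.964795
  0.27483478] 28.5917
0.11 [-0.2  0.2  0.8] [0.50950966 0.12059471 0.10942917]
0.08 [ 0.2  0.6 -0.3] [0.5094296  0.12044049 0.07942241]
0.058 [-0.2  0.2 -0. ] [0.50931927 0.12035145 0.05741149]
gap 0.062378110312081236 [-2.63678418 -2.1839289   7.28692408] [-0.2166667   0.44660702  0.05521964] [0.51014139 0.12043025 0.05892098] 30.9083 -0.027908211923204362 [ 0.37338744  0.55629448 -0.8088374   1.99936665  0.55282628  0.81716761
  0.15932851]
```

```bash
cat > turn.py <<'E'
from h import *
import sys
F0,T0=np.load('F0.npy'); q=np.array(read_qpos(),float); x0=read_qpos()[6]
def T(k=3): return np.mean([read_ft_torque()[2]-T0[2] for _ in range(k)])
d=0; t=T(); dmax=float(sys.argv[1]); mode='free'
while d<dmax:
    s=.05 if d<float(sys.argv[2]) else (.02 if t<.24 else .006)
    d+=s; qq=q.copy(); qq[6]-=d; move_j(qq); pause(.02); t=T()
    F=np.array(read_ft_force())-F0
    print(round(d,3),'act',round(x0-read_qpos()[6],3),'T',round(t,3),'e7',round(read_effort()[6],3),'F',np.round(F,1),round(read_time_s(),2))
    if t>.46 or abs(F).max()>35 or read_time_s()>54: break
pause(.1); print('T',T(),read_eef_pos())
E
python3 turn.py .12 .2
```

```text
0.05 act 0.049 T -0.032 e7 0.072 F [-1.4 -0.9  1.6] 31.18
0.1 act 0.099 T -0.068 e7 0.069 F [-1.6 -0.4  3.1] 31.44
0.15 act 0.148 T -0.027 e7 0.04 F [-1.3 -1.3  3. ] 31.71
T 0.056192933788349685 [0.51018115 0.12048114 0.05899252]
```

```bash
python3 - <<'E'
from h import *
x=Ro.from_quat(read_tcp_rot()).as_matrix()[:,0]; a=np.load('fix.npy')
print('turned cw', (a[2]+np.radians(122)-np.pi/2)-np.arctan2(x[1],x[0]), read_finger_gap(), read_qpos())
E
sed -i 's/if t>.46/if t>float(sys.argv[3])/' turn.py; python3 turn.py .45 .22 .2
```

```text
turned cw 0.14870253264401256 0.06243801467437048 [ 0.37337576  0.55624429 -0.8089276   1.99925638  0.55275559  0.81728326
  0.01068877]
0.05 act 0.049 T -0.043 e7 0.045 F [-1.3  0.1  2.4] 32.08
0.1 act 0.098 T -0.037 e7 0.042 F [-0.8 -0.6  3.8] 32.34
0.15 act 0.148 T -0.016 e7 0.039 F [-1.5 -0.7  1.7] 32.61
0.2 act 0.198 T -0.046 e7 0.037 F [-0.9 -0.5  1.9] 32.88
0.25 act 0.248 T -0.096 e7 0.037 F [-0.7 -0.7  2. ] 33.14
0.27 act 0.269 T -0.021 e7 0.01 F [0.3 0.9 2. ] 33.41
0.29 act 0.29 T -0.037 e7 0.033 F [-0.4  0.5  1.8] 33.67
0.31 act 0.31 T -0.052 e7 0.038 F [ 0.1 -0.7  1.6] 33.94
0.33 act 0.33 T -0.059 e7 0.038 F [0.8 0.5 1.3] 34.21
0.35 act 0.35 T 0.017 e7 0.038 F [0.9 1.  0.3] 34.48
0.37 act 0.37 T -0.077 e7 0.038 F [0.2 0.3 1.3] 34.74
0.39 act 0.39 T -0.105 e7 0.038 F [0.8 0.9 1.2] 35.01
0.41 act 0.41 T -0.013 e7 0.038 F [1.8 1.1 0.8] 35.27
0.43 act 0.43 T -0.06 e7 0.038 F [1.2 1.3 0.1] 35.54
0.45 act 0.45 T 0.078 e7 -0.076 F [1.  1.6 0.3] 35.81
T 0.11158364924788476 [0.51032373 0.12057856 0.05901852]
```

Torque and joint-7 effort both stepped up at about 0.60 rad, which suggests the bite. I'll go on in 0.006 rad steps with more averaging.

```bash
sed -i 's/def T(k=3)/def T(k=15)/; s/(.02 if t<.24 else .006)/.006/' turn.py; python3 turn.py .029 0 .33
```

```text
0.006 act 0.006 T 0.198 e7 -0.213 F [ 2.2  1.2 -0.7] 36.17
0.012 act 0.012 T 0.219 e7 -0.229 F [ 1.8  0.2 -0.3] 36.44
0.018 act 0.018 T 0.234 e7 -0.253 F [2.3 1.1 0.1] 36.71
0.024 act 0.024 T 0.27 e7 -0.289 F [ 1.9  1.3 -0.1] 36.98
0.03 act 0.03 T 0.299 e7 -0.33 F [ 3.   0.3 -0.9] 37.24
T 0.3338248353351477 [0.51038856 0.12060335 0.05904697]
```

```bash
python3 turn.py .025 0 .44
python3 - <<'E'
from h import *
F0,T0=np.load('F0.npy'); pause(.4); print(np.mean([read_ft_torque()[2]-T0[2] for _ in range(20)]),read_effort()[6],read_finger_gap(),read_time_s())
E
```

```text
0.006 act 0.006 T 0.352 e7 -0.369 F [ 2.2  1.8 -0.3] 37.61
0.012 act 0.012 T 0.407 e7 -0.411 F [ 2.2  0.8 -0.9] 37.88
0.018 act 0.018 T 0.438 e7 -0.45 F [ 2.5  1.5 -1.6] 38.14
0.024 act 0.024 T 0.483 e7 -0.489 F [ 3.1  0.4 -1.1] 38.41
T 0.4754770932178437 [0.51040528 0.12062153 0.05902504]
0.4251725054006036 -0.4672650620341301 0.062468624487800745 38.9083
```

The torque is about 0.5 N m, held for half a second. I'll release, rise clear and check.

Run:
```python
from h import *
e=np.array(read_eef_pos()); move_gripper(.085); pause(.1); movel([e[0],e[1],.16],speed=.12)
a=np.load('fix.npy'); f=np.array([np.cos(a[2]),np.sin(a[2])]); p=e[:2]-f*.03
move_ptp([*p,.19],down(a[2])); pause(.3); print(read_time_s(),read_ft_force())
im,P,o=tips('wrist',dict(key_slot=.072,key_grip=.095,pin_slot=.092))
u,v=map(int,proj('wrist',[*(e[:2]+f*.04),.08],P)); v=max(v,100)
cv2.imwrite('pics/w6.png',cv2.resize(im[v-100:v+100,u-100:u+100],(600,600),interpolation=cv2.INTER_CUBIC)[:,:,::-1])
```

```text
40.95 [-0.62845427  0.8669191   0.77309819]
key_slot [255.4 158.1] 0.96 [0.509  0.1192 0.072 ]
key_slot [255.1 342. ] 0.69 [ 0.5826 -0.0811  0.072 ]
key_slot [ 57.4 327.8] 0.47 [ 0.3294 -0.1942  0.072 ]
key_grip [258.1  79.7] 0.81 [0.4889 0.1793 0.095 ]
key_grip [252.1 322.8] 0.66 [ 0.561  -0.0308  0.095 ]
key_grip [256.7 159.1] 0.23 [0.5085 0.1236 0.095 ]
pin_slot [257.4  12.1] 0.94 [0.4704 0.2277 0.092 ]
```

View pics/w6.png

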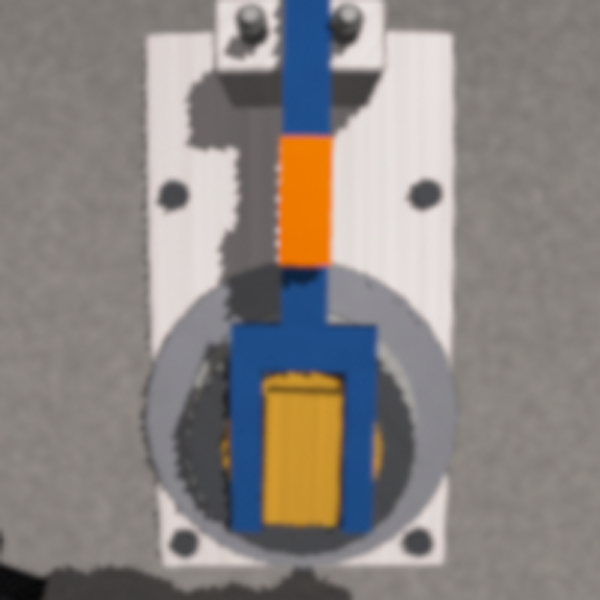

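The key is still seated, with its tail between the pins (resting against the right one) and the tang only slightly turned within the play. The arm is clear, so I'm handing in.

```bash
python3 -c "
from bench import *
sign_off(); print(read_time_s())"
```

```text
the job is handed in; nothing more can be done
the job is handed in; nothing more can be done
```

The job is handed in: the key is seated and released on the barrel, and the ring is tight on its seat at about 0.5 N m. My last checks passed. No verdict was reported.

- **Key:** I picked the blue key with the orange tab, not the green or turquoise look-alikes. It went over the flats with at most about 7 N and came to rest at the expected height.
- **Ring:** It bit at about 0.6 rad. I tightened it to roughly 0.5 N m, held it for about half a second, then let go. That is the wrist moment and joint-7 effort after correcting for their resting offset. The raw readings were 0.43 to 0.48 N m, and the moment is noisy by about 0.05.
- **Last picture (about 41 s):** The key was still flat over the tang with its tail between the pins, resting against one of them. The barrel had turned only slightly, within the key's play, though I judged that by eye. The arm was clear of everything.

**What disagreed:**
- The first ring grasp was on a wrist branch with no room to turn clockwise, so I regrasped the other way round.
- At rest, the reading did not show the expected 0.14 N m running friction. It is uncertain whether the final figure includes it; the total would be about 0.64 N m at most, still under the limit.
- The slope after the bite was about 0.06 N m per 0.01 rad instead of 0.08, probably from give in the wrist or grip.

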